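# Fit the right cone on the citrus juicer and hold it pressed

### The job

The half fruit on the black tray is the next to be juiced, so fit the cone that suits it to the citrus juicer, the large cone for the orange or the small one for the lime: slide it lightly over the drive pin until it drops on, and do not push the drive down before the cone sits fully on it. Then press the seated cone down as far as the drive goes, as you would to run the juicer, and finish while still holding it fully down with the hand on the cone. Leave the other cone, both half fruits, the tumbler and the sauce jug where they are.

Things in the scene. Friction and masses are not known exactly. Their poses are not given: they have to be found in the camera images.
- cone_large_mid (a point): The large (orange) reaming cone: black ribbed plastic, standing upright on the tiles, about 70 g. Round, 56 mm across and 62 mm high; its side is nearly upright for the lowest 25 mm and then rounds in to a blunt tip. The flat underside is closed except for a round socket in its centre, 12.5 mm wide and 20 mm deep. This point is on its axis half-way up, 31 mm above the underside; z is the cone's axis, tip up.
- cone_small_mid (a point): The small (lime) reaming cone: black ribbed plastic, standing upright on the tiles, about 35 g. Round, 40 mm across and 46 mm high; its side is nearly upright for the lowest 20 mm and then rounds in to a blunt tip. Same central socket in its flat underside, 12.5 mm wide and 20 mm deep. This point is on its axis half-way up, 23 mm above the underside; z is the cone's axis, tip up.
- drive_seat (a point): The juicer's drive, in the middle of the steel strainer: the centre of the top of the grey collar (20 mm across) on which a fitted cone's underside rests, 136 mm above the tiles with the drive up. From it the steel drive pin stands 17 mm straight up, 10 mm thick, tapered to 6 mm over its top 2.5 mm. The point moves down with the drive; z is up. A cone may sit at any angle about the pin. Out of sight below a cone that is held over it.
- drive (a joint): How far the spring-loaded drive (collar and pin together) is pressed down, in m: 0 up, 0.008 at its bottom stop. The spring holds it up with 5 N at the start of travel and 13 N at the bottom, and lifts it again when let go.
- juicer: The cordless electric citrus juicer (black charging socket at the back), fixed to the tiles by its suction feet: white round motor base 154 mm across, above it a clear bowl with a steel strainer, 160 mm across, rim 150 mm above the tiles. Inside, the strainer is 148 mm wide and its floor lies 118 mm above the tiles (125 mm at the hub within 16 mm of the axis). Origin on its axis at tile height; the spout points along its -x.
- tray: The black plastic tray, 130 x 150 mm, floor 10 mm and rim 20 mm above the tiles; it holds the half fruit to be juiced next. Origin at its centre at tile height. Fixed. It may lie in either of two places, the bamboo board in the other.
- board: The light bamboo board, 130 x 150 mm, 10 mm thick; it holds the half fruit that is not wanted now. Origin at its centre at tile height. Fixed.
- orange: Half an orange lying cut face down, orange dome 74 mm across and 37 mm high, either on the tray or on the board. Origin in the centre of its cut face.
- lime: Half a lime lying cut face down, green dome 46 mm across and 23 mm high, on whichever of tray and board the orange is not. Origin in the centre of its cut face.
- tumbler: Empty glass tumbler under the juicer's spout, 62 mm across, 85 mm high; bystander. Origin in the centre of its underside.
- sauce_jug: White porcelain teapot-shaped sauce jug, about 175 mm from spout to handle and 97 mm high; bystander. Origin in the centre of its underside.

How it is judged:
By the outcome, as a careful person would: the job done as asked, in the order asked, and still so for the second after the job is handed in, while the arm keeps its last pose, push and grip.
It also fails if it takes over 48 s, if anything falls off the work surface, if the arm or the gripper's body presses on something with over 40 N, if the wrist force passes 120 N, or if a joint passes its speed limit or range.

### The arm

A 6-joint arm with a two-finger parallel gripper is mounted at the origin on the work surface. World frame = base frame: x ahead of the robot, y to its left, z up, the work surface at z = 0. Lengths are in m, angles in rad, forces in N, time in s.
With the tool pointing down it reaches from about 0.3 to 0.775 m from the base axis. Payload 14.6 kg.
Tool frame: the origin (TCP) lies at the very end of the fingers, on their centre line; the grasp point (between the pads) lies 19 mm behind it; z points along the fingers, y is the direction in which the jaws open and shut (so a half turn about z gives the same grasp; the last joint's range is limited). The gripper opens to 94 mm and grips with 3 to 60 N. Pads are 16 mm wide; open, the fingers measure 119 mm over their backs; the gripper's body (75 mm by 177 mm) begins 78 mm behind the grasp point.
Start: joints at [-1.21, 0.3, 1.521, -0, 1.321, -0.067], TCP at [0.228, -0.5, 0.205] pointing down, gripper open.
Joint ranges: [-3.03, 3.03], [-0.79, 2.21], [0.23, 2.52], [-1.04, 4.18], [0, 3.07], [-2.55, 2.55]. Speed limits (rad/s): [2.22, 2.22, 2.57, 3.14, 3.14, 3.14].

### API

Orientations are given as [roll, pitch, yaw] about the fixed x, y, z axes, in that order (R = Rz(yaw) Ry(pitch) Rx(roll)).
In Python, from station import status, camera, ctrl gives the robot as it stands. The module is installed in compiled form; this text tells all that it offers.
- The arm moves only by the shell command python3 -m jog 'ROWS' [FORCE]. ROWS is JSON, a list of rows, each a list of 7 numbers: the shift along the tool's x, y, z each as a share of 1000 mm, from -1 to 1, then the turn, a rotation vector about the tool's x, y, z each as a share of pi/2 rad, from -1 to 1, then the opening, from -1 (shut) to 1 (fully open), so that 0 is half open. A call has 1 to 20 rows; each row is the pose to reach, as a shift and turn from the pose measured when the call began, along the tool's axes at that moment; what a row does not reach only later rows make up. A row lasts 1/10 s, in which the tool goes at most 50 mm and 8.59 degrees, less where a joint would pass 70% of its speed; a pose out of reach is approached as far as the arm can. A call with a number of a shift or a turn outside -1 to 1 is refused whole. A call with a gripper value outside its range is refused whole. The fingers move at their own pace and stop on an object; FORCE is the grip in N (left out, the last holds). Time passes only in rows, so rows that repeat a pose let the fingers close. It gives the time, the measured TCP pose, the force and the opening at its end, in the units of the state.
- status.get_obs(): the state, without advancing time (a new reading comes with each control period).
- camera(name): name is "side" or "top"; returns a dict with "image" (420x560x3 uint8, red, green, blue), "fx", "fy", "cx", "cy" (pixels), "k1" (the pictures are not rectified: a ray, as slopes to the right and down, at radius r is drawn at 1 + k1 r^2 times it, then the intrinsics apply), "world_from_camera" (4x4, takes a point from camera to world coordinates). Camera axes: x right, y down, z forward; pixel columns grow to the right and rows downward; lengths in m; the calibration is good to about 2 mm. A picture is of the moment at which its call begins. There is no depth.
- ctrl.hand_in(): hands the job in, once; it reports no verdict.
The state is a dict: "time_s": time; "qpos": joint angles; "joint_vel": joint speeds; "tau": joint torques, N m; "ee_pos": TCP position; "eef_rot": TCP orientation; "force": force on the tool from outside, world axes, zero at the start; "moment": the same for the moment, N m; "grip_width": finger opening in m.
Only numpy, scipy, OpenCV 4.12 (cv2) and the standard library are available. Lean on these libraries where they do the work, as an engineer would, in place of code of your own. Each camera call takes 0.05 s, during which the arm holds its last target.

## Working session

There is one attempt and no reset: what is moved stays moved. The work goes in short steps, Python scripts to look and compute and a shell command to move; the robot and the scene stay as the last step left them, time stands still between calls to the robot, and variables do not carry over. Pictures are saved under pics/ and viewed, and the job is handed in when it is done.

```bash
mkdir -p pics; python3 - <<'E'
from station import status,camera
import cv2,json
o=status.get_obs();print(o)
for n in("side","top"):
    c=camera(n);cv2.imwrite(f"pics/{n}0.png",c["image"][:,:,::-1]);print(n,{k:(v.tolist() if hasattr(v,'tolist') else v) for k,v in c.items() if k!="image"})
E
```

```text
{'time_s': 0.0, 'qpos': array([-1.20961483e+00,  3.00482969e-01,  1.52159515e+00,  1.84630320e-05,
        1.32072129e+00, -6.65990580e-02]), 'joint_vel': array([ 0.000297  , -0.00032377,  0.00082237,  0.00147305,  0.00011014,
        0.00035745]), 'tau': array([-1.49367293e-03, -5.31812990e+01, -3.52732301e+01,  7.07569672e-02,
        2.44608679e-02, -8.87944020e-05]), 'ee_pos': array([ 0.22807373, -0.50018023,  0.20487388]), 'eef_rot': array([-3.14038976e+00, -9.81529255e-05,  4.27775921e-01]), 'force': array([ 1.13593285, -0.18917294, -0.60397116]), 'moment': array([-0.01096527, -0.02401177,  0.02136411]), 'grip_width': 0.0940044972323059}
side {'fx': 451.7597290504657, 'fy': 451.7597290504657, 'cx': 282.62991111463526, 'cy': 210.32777699235666, 'k1': -0.14987830528561663, 'world_from_camera': [[-0.6996734149232742, -0.5499391928667781, 0.4560964772925135, -0.06207119139192317], [-0.7143952742122124, 0.5472820405486075, -0.4360295406004166, 0.6214918833441595], [-0.009823677155813301, -0.6309114456419291, -0.7757926547249268, 1.1206482744742101], [0.0, 0.0, 0.0, 1.0]]}
top {'fx': 482.9917184987543, 'fy': 482.9917184987543, 'cx': 281.6629286941436, 'cy': 215.52427848751142, 'k1': -0.03641873512121836, 'world_from_camera': [[-0.015077836562064413, -0.9823768807324139, 0.18630169899133997, 0.3263895355964976], [-0.9996174153969454, 0.019130757480770054, 0.019975909324540433, 0.03576097597607938], [-0.023187964113694313, -0.18592922933380895, -0.9822894888980526, 1.268364443584071], [0.0, 0.0, 0.0, 1.0]]}
```

```bash
ls -la . pics
```

```text
.:
total 12
drwxr-xr-x  3 agent agent 4096 Dec  7 08:39 .
drwxr-xr-x 23 root  root  4096 Dec  7 08:39 ..
drwxr-xr-x  2 agent agent 4096 Dec  7 08:39 pics

pics:
total 656
drwxr-xr-x 2 agent agent   4096 Dec  7 08:39 .
drwxr-xr-x 3 agent agent   4096 Dec  7 08:39 ..
-rw-r--r-- 1 agent agent 362026 Dec  7 08:39 side0.png
-rw-r--r-- 1 agent agent 295733 Dec  7 08:39 top0.png
```

View pics/side0.png

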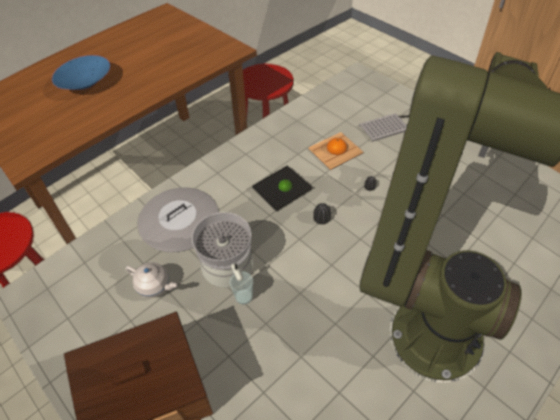

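View pics/top0.png

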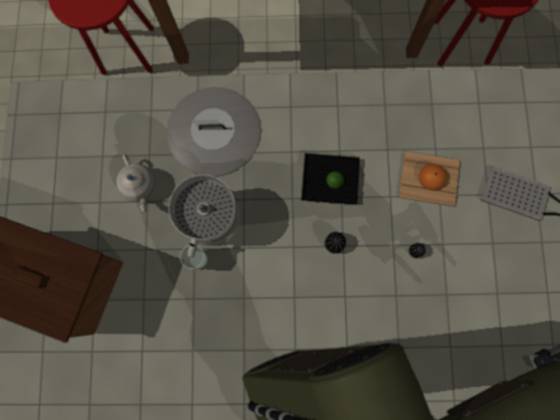

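The black tray (top view about 330,180) holds the green lime, so the small cone is wanted. It is at (417,250) in top and (371,183) in side. The juicer's pin is near (204,209) in top and (222,240) in side. I'll zoom in to measure.

```bash
cat > h.py <<'E'
import numpy as np,cv2
from station import status,camera
def ray(c,u,v):
    K=np.array([[c["fx"],0,c["cx"]],[0,c["fy"],c["cy"]],[0,0,1.]])
    p=cv2.undistortPoints(np.array([[[u,v]]],float),K,np.array([c["k1"],0,0,0.]))[0,0]
    T=np.array(c["world_from_camera"]);d=T[:3,:3]@[p[0],p[1],1];return T[:3,3],d/np.linalg.norm(d)
def plane(c,u,v,z):
    o,d=ray(c,u,v);return o+d*(z-o[2])/d[2]
def tri(*rs):
    A=sum(np.eye(3)-np.outer(d,d) for o,d in rs);b=sum((np.eye(3)-np.outer(d,d))@o for o,d in rs)
    p=np.linalg.solve(A,b);return p,[np.linalg.norm((np.eye(3)-np.outer(d,d))@(p-o)) for o,d in rs]
def proj(c,P):
    T=np.array(c["world_from_camera"]);q=T[:3,:3].T@(np.array(P)-T[:3,3]);x,y=q[:2]/q[2];s=1+c["k1"]*(x*x+y*y)
    return c["fx"]*x*s+c["cx"],c["fy"]*y*s+c["cy"]
def crop(c,u,v,h=25,s=12):
    im=c["image"][v-h:v+h,u-h:u+h,::-1];return cv2.resize(im,None,fx=s,fy=s,interpolation=cv2.INTER_CUBIC)
E
python3 - <<'E'
from h import *
s=camera("side");t=camera("top")
np.save("/tmp/s.npy",s,allow_pickle=True);np.save("/tmp/t.npy",t,allow_pickle=True)
cv2.imwrite("pics/c1.png",np.hstack([crop(s,371,183,16,24)[:390,:390],crop(t,417,250,16,24)[:390,:390]]))
cv2.imwrite("pics/c2.png",np.hstack([crop(s,222,240,33,6),crop(t,204,209,33,6)]))
for n,c,u,v in(("s",s,371,183),("t",t,417,250)):
    g=c["image"].max(2);w=g[v-14:v+14,u-14:u+14]
    for th in (45,60):
        m=(w<th).astype(np.uint8);k,l,st,ce=cv2.connectedComponentsWithStats(m)
        i=1+np.argmax(st[1:,4]);print(n,th,st[i]+[u-14,v-14,0,0,0],ce[i]+[u-14,v-14])
E
```

```text
Traceback (most recent call last):
ValueError: attempt to get argmax of an empty sequence
```

View pics/c1.png

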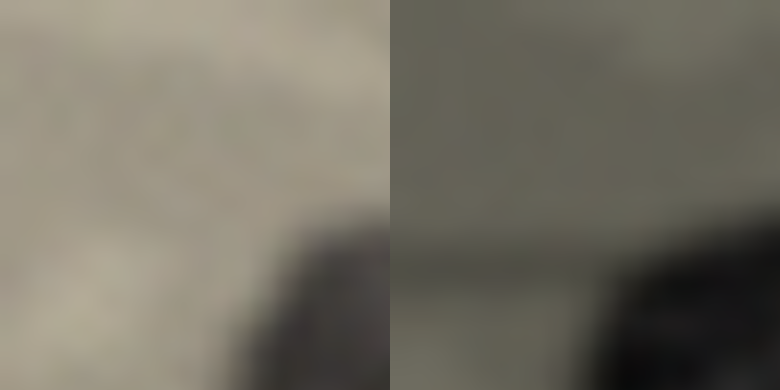

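View pics/c2.png

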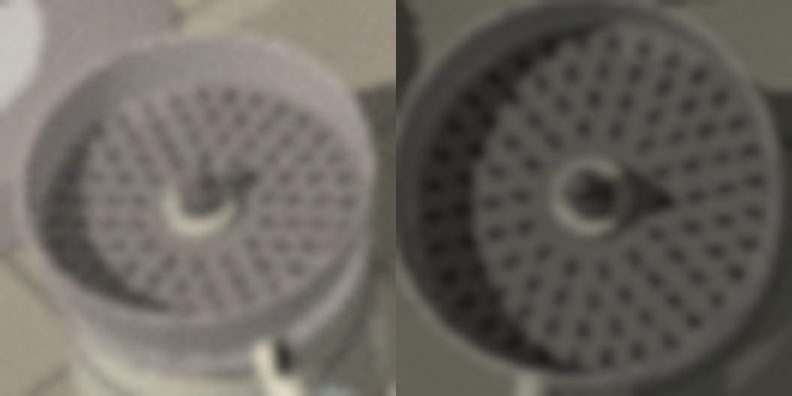

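The crops show the hub and pin at about (221,239) in side and (203,208) in top. The cone crop was cut off, so I'll redo both tighter.

```bash
python3 - <<'E'
from h import *
s=np.load("/tmp/s.npy",allow_pickle=True).item();t=np.load("/tmp/t.npy",allow_pickle=True).item()
cv2.imwrite("pics/d1.png",np.hstack([crop(s,371,183,13,15),crop(t,417,250,13,15)]))
cv2.imwrite("pics/d2.png",np.clip(1.6*np.hstack([crop(s,222,239,13,15),crop(t,203,208,13,15)]).astype(float),0,255))
for n,c,u,v in(("s",s,371,183),("t",t,417,250)):
    g=c["image"].max(2);w=g[v-16:v+16,u-16:u+16];print(w.min(),np.median(w))
    for th in (70,80,90):
        m=(w<th).astype(np.uint8);k,l,st,ce=cv2.connectedComponentsWithStats(m)
        if k>1:
            i=1+np.argmax(st[1:,4]);print(n,th,st[i]+[u-16,v-16,0,0,0],ce[i]+[u-16,v-16])
E
```

```text
47 158.0
s 70 [365 178  11  12  97] [370.02061856 183.91752577]
s 80 [365 177  11  13 114] [370.10526316 183.50877193]
s 90 [364 177  13  13 130] [370.28461538 183.26923077]
9 99.0
t 70 [408 243  24  15 282] [419.38652482 250.04964539]
t 80 [408 242  25  17 313] [419.38019169 250.05111821]
t 90 [401 242  32  17 364] [418.99450549 249.76923077][ WARN:0@0.520] global loadsave.cpp:1063 imwrite_ Unsupported depth image for selected encoder is fallbacked to CV_8U.
```

View pics/d1.png

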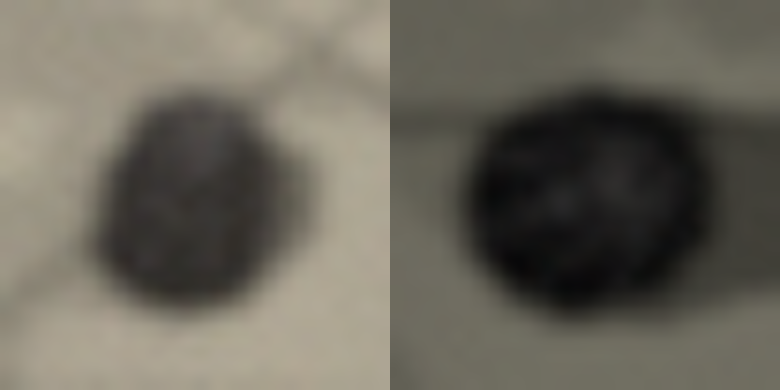

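View pics/d2.png

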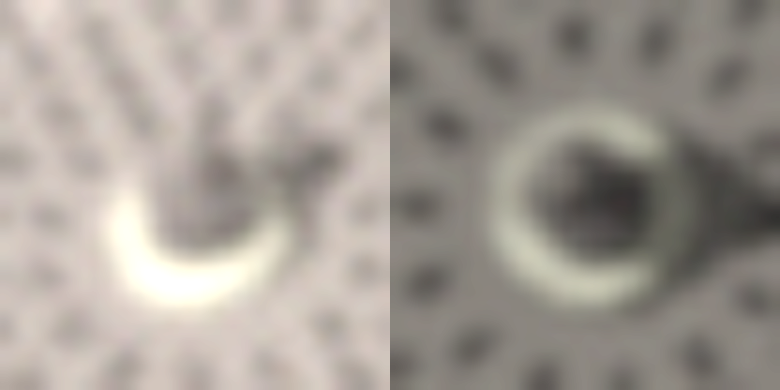

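```bash
python3 - <<'E'
from h import *
s=np.load("/tmp/s.npy",allow_pickle=True).item();t=np.load("/tmp/t.npy",allow_pickle=True).item()
print("cone",plane(t,416.8,250.1,.012),plane(s,369.9,182.9,.020),tri(ray(t,416.8,250.1),ray(s,369.9,182.9)))
print("hub",plane(t,202.9,208.1,.125),plane(s,221.7,240.9,.125),tri(ray(t,202.9,208.1),ray(s,221.7,240.9)))
# predicted outline extents of small cone at a guess, both views (check)
def ext(c,x,y,prof):
    P=np.array([proj(c,(x+r*np.cos(a),y+r*np.sin(a),z)) for z,r in prof for a in np.linspace(0,6.28,60)]);return P.min(0),P.max(0)
print("obs s",358+np.array([98,275])/15-.5,170+np.array([90,310])/15-.5,"t",404+np.array([78,320])/15-.5,237+np.array([90,318])/15-.5)
x,y=plane(t,416.8,250.1,.012)[:2]
pr=[(0,.02),(.02,.0195),(.03,.016),(.04,.01),(.045,.003)]
print(ext(s,x,y,pr),ext(t,x,y,pr))
# juicer rim check
x,y=plane(t,202.9,208.1,.125)[:2]
for c,o in((s,(222,240)),(t,(204,209))):
    for r,z in((.08,.15),(.016,.125)):
        a=np.array(ext(c,x,y,[(z,r)]));print(((a+.5-(np.array(o)-33))*6).ravel().round())
E
```

```text
cone [ 0.46621093 -0.28918122  0.012     ] [ 0.46458781 -0.28435311  0.02      ] (array([ 0.46613457, -0.28789619,  0.01601055]), [np.float64(0.0004447216602621081), np.float64(0.0004447216602619948)])
hub [0.56531605 0.25004661 0.125     ] [0.56340952 0.25337313 0.125     ] (array([0.56665781, 0.25122449, 0.11948629]), [np.float64(0.00022956823085227234), np.float64(0.0002295682308522067)])
obs s [364.03333333 375.83333333] [175.5        190.16666667] t [408.7        424.83333333] [242.5 257.7]
(array([363.65947234, 175.55964157]), array([376.27126907, 190.38869075])) (array([408.03144554, 242.26245554]), array([425.11951264, 258.2221708 ]))
[ 17.  27. 375. 319.]
[167. 171. 237. 229.]
[-17. -12. 384. 383.]
[155. 157. 234. 234.]
```

Two-view fit agrees: small cone at about (0.466, -0.288), juicer axis at about (0.566, 0.251). Now moving above the small cone.

```bash
python3 -m jog '[[0.1,-0.03,0.02,0,0,0,1],[0.2,-0.06,0.05,0,0,0,1],[0.25,-0.08,0.08,0,0,0,1],[0.304,-0.094,0.1,0,0,0,1],[0.304,-0.094,0.12,0,0,0,1],[0.304,-0.094,0.12,0,0,0,1],[0.304,-0.094,0.12,0,0,0,1],[0.304,-0.094,0.12,0,0,0,1],[0.304,-0.094,0.12,0,0,0,1],[0.304,-0.094,0.12,0,0,0,1]]' 30
python3 - <<'E'
from h import *
s=camera("side");t=camera("top")
cv2.imwrite("pics/e.png",np.hstack([crop(s,371,175,32,6),crop(t,417,245,32,6)]))
o=status.get_obs();print(o["ee_pos"],o["eef_rot"],o["force"])
for c in(s,t):print(proj(c,o["ee_pos"]))
E
```

```text
time_s: 1.2
ee_pos: [0.4654, -0.2894, 0.0858]
eef_rot: [3.141, -0.0, 0.427]
force: [-0.2, -1.1, 0.7]
grip_width: 0.0935
[ 0.46527577 -0.28958167  0.08590478] [ 3.14123890e+00 -5.46305574e-04  4.26337842e-01] [-0.07074497 -0.43664494 -0.73334923]
(np.float64(373.53636023228887), np.float64(168.06154165063273))
(np.float64(424.5544319883018), np.float64(246.98963433173788))
```

View pics/e.png

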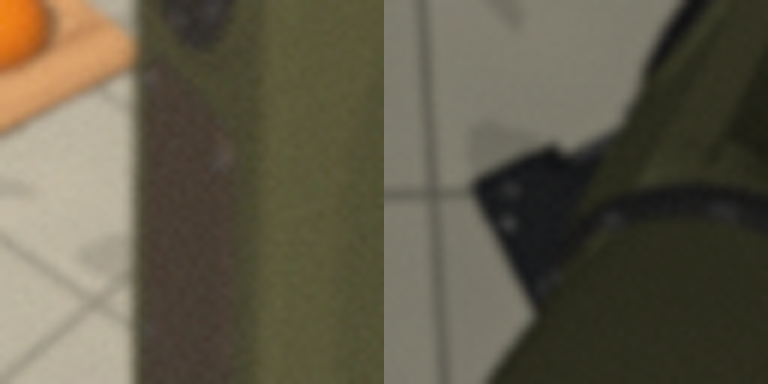

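Both views of the cone are hidden by the arm (only wrist and finger visible). I'll descend and squeeze, then open, turn 90° and squeeze again, so that the cone is centred in both directions.

```bash
python3 -m jog '[[0.001,-0.001,0.04,0,0,0,1],[0.001,-0.001,0.07,0,0,0,1],[0.001,-0.001,0.082,0,0,0,1],[0.001,-0.001,0.082,0,0,0,1],[0.001,-0.001,0.082,0,0,0,1],[0.001,-0.001,0.082,0,0,0,1]]' 5; python3 -c "
from h import *;o=status.get_obs();print(o['qpos'],o['ee_pos'],o['force'])"
```

```text
time_s: 1.9
ee_pos: [0.4665, -0.2889, 0.0055]
eef_rot: [3.139, -0.002, 0.426]
force: [-0.4, 0.8, 0.1]
grip_width: 0.0938
[-6.21432354e-01  5.43850333e-01  1.69101864e+00  3.89304086e-04
  9.03609152e-01  5.22977388e-01] [ 0.46652508 -0.28894856  0.00554834] [-0.40574337  0.78865996  0.07760145]
```

```bash
python3 -m jog '[[0,0,0.001,0,0,0,0.2],[0,0,0.002,0,0,0,0],[0,0,0.002,0,0,0,-0.1],[0,0,0.002,0,0,0,-0.2],[0,0,0.002,0,0,0,-0.3],[0,0,0.002,0,0,0,-0.3],[0,0,0.002,0,0,0,-0.3],[0,0,0.002,0,0,0,-0.3],[0,0,0.002,0,0,0,-0.3],[0,0,0.002,0,0,0,-0.3]]' 3; python3 -c "
from h import *;o=status.get_obs();print(o['qpos'],o['ee_pos'],o['force'])"
```

```text
time_s: 2.9
ee_pos: [0.4665, -0.2889, 0.0035]
eef_rot: [3.139, -0.002, 0.426]
force: [0.5, -0.1, -1.0]
grip_width: 0.0399
[-6.21427577e-01  5.47194691e-01  1.69157381e+00  4.32183740e-04
  8.99771432e-01  5.23012037e-01] [ 0.46652546 -0.28893474  0.00353864] [ 0.49253981 -0.0999788  -0.98778083]
```

```bash
python3 -m jog '[[0,0,0,0,0,0,0.3],[0,0,0,0,0,0,0.6],[0,0,0,0,0,0,0.6],[0,0,0,0,0,0,0.6],[0,0,0,0,0,-0.1,0.6],[0,0,0,0,0,-0.2,0.6],[0,0,0,0,0,-0.3,0.6],[0,0,0,0,0,-0.4,0.6],[0,0,0,0,0,-0.5,0.6],[0,0,0,0,0,-0.6,0.6],[0,0,0,0,0,-0.7,0.6],[0,0,0,0,0,-0.8,0.6],[0,0,0,0,0,-0.9,0.6],[0,0,0,0,0,-1,0.6],[0,0,0,0,0,-1,0.6],[0,0,0,0,0,-1,0.6],[0,0,0,0,0,-1,0.6],[0,0,0,0,0,-1,0.6]]' 3; python3 -c "
from h import *;o=status.get_obs();print(o['qpos'],o['ee_pos'],o['force'])"
```

```text
time_s: 4.7
ee_pos: [0.4665, -0.2889, 0.0035]
eef_rot: [3.14, 0.002, 1.995]
force: [0.7, -0.3, 1.2]
grip_width: 0.0752
[-6.21416860e-01  5.47240032e-01  1.69160573e+00  4.40844330e-04
  8.99734890e-01 -1.04591526e+00] [ 0.46651459 -0.28891749  0.00350341] [ 0.67526302 -0.33025728  1.16107127]
```

```bash
python3 -m jog '[[0,0,0,0,0,0,0.2],[0,0,0,0,0,0,0],[0,0,0,0,0,0,-0.1],[0,0,0,0,0,0,-0.3],[0,0,0,0,0,0,-0.3],[0,0,0,0,0,0,-0.3],[0,0,0,0,0,0,-0.3]]' 3;  python3 -m jog '[[0,0,0,0,0,0,-0.5],[0,0,0,0,0,0,-0.5],[0,0,0,0,0,0,-0.5]]' 35; python3 -m jog '[[0,0,-0.01,0,0,0,-0.5],[0,0,-0.03,0,0,0,-0.5],[0,0,-0.07,0,0,0,-0.5],[0,0,-0.12,0,0,0,-0.5],[0,0,-0.17,0,0,0,-0.5],[0,0,-0.22,0,0,0,-0.5],[0,0,-0.22,0,0,0,-0.5],[0,0,-0.22,0,0,0,-0.5]]'
python3 - <<'E'
from h import *
s=camera("side");t=camera("top")
cv2.imwrite("pics/f.png",np.hstack([s["image"],t["image"]])[:,:,::-1]);cv2.imwrite("pics/f.png",cv2.resize(cv2.imread("pics/f.png"),(800,300)))
o=status.get_obs();print(o["ee_pos"],o["eef_rot"],o["force"],o["qpos"])
for c in(s,t):print(proj(c,o["ee_pos"]))
E
```

```text
time_s: 5.4
ee_pos: [0.4665, -0.2889, 0.0035]
eef_rot: [3.14, 0.002, 1.995]
force: [0.0, 0.5, -0.2]
grip_width: 0.0399
time_s: 5.7
ee_pos: [0.4665, -0.2889, 0.0035]
eef_rot: [3.14, 0.002, 1.995]
force: [0.0, 0.1, 0.5]
grip_width: 0.0388
time_s: 6.5
ee_pos: [0.466, -0.2886, 0.2246]
eef_rot: [3.139, 0.004, 1.995]
force: [-0.8, -0.1, -1.1]
grip_width: 0.039
[ 0.46541707 -0.28825478  0.2222902 ] [3.14085140e+00 5.90642408e-04 1.99498697e+00] [-0.40375755 -0.44596138 -0.61404301] [-6.21600268e-01  2.81004496e-01  1.50573806e+00  3.53659896e-04
  1.35396749e+00 -1.04586706e+00]
(np.float64(379.6164527133253), np.float64(136.27061833702615))
(np.float64(440.6544523155899), np.float64(239.28658040366446))
```

View pics/f.png

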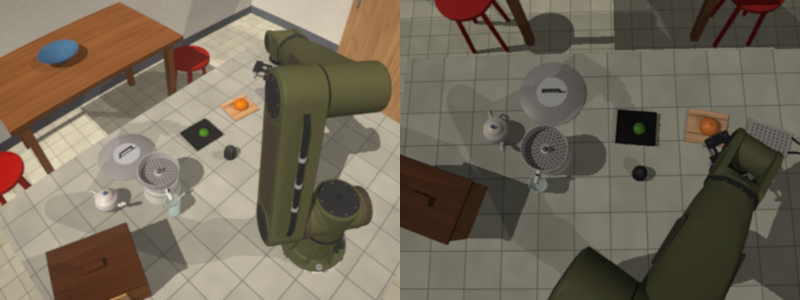

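The small cone is gone from its place and the grip reads 39 mm, so it is in the hand. Moving over the juicer, clear of everything.

```bash
python3 -m jog '[[0.014,0.01,0,0,0,0,-0.5],[0.036,0.025,0,0,0,0,-0.5],[0.068,0.047,0,0,0,0,-0.5],[0.1,0.07,0,0,0,0,-0.5],[0.132,0.092,0,0,0,0,-0.5],[0.164,0.114,0,0,0,0,-0.5],[0.196,0.137,0,0,0,0,-0.5],[0.228,0.159,0,0,0,0,-0.5],[0.26,0.181,0,0,0,0,-0.5],[0.292,0.204,0,0,0,0,-0.5],[0.324,0.226,0,0,0,0,-0.5],[0.356,0.248,0,0,0,0,-0.5],[0.388,0.271,0,0,0,0,-0.5],[0.415,0.29,0,0,0,0,-0.5],[0.436,0.304,0,0,0,0,-0.5],[0.45,0.314,0,0,0,0,-0.5],[0.45,0.314,0,0,0,0,-0.5],[0.45,0.314,0,0,0,0,-0.5],[0.45,0.314,0,0,0,0,-0.5],[0.45,0.314,0,0,0,0,-0.5]]'
python3 - <<'E'
from h import *
s=camera("side");t=camera("top")
cv2.imwrite("pics/g.png",np.hstack([crop(s,222,215,40,5),crop(t,203,209,40,5)]))
o=status.get_obs();print(o["ee_pos"],o["eef_rot"],o["force"],o["qpos"],o["grip_width"])
for c in(s,t):print(proj(c,o["ee_pos"]))
E
```

```text
time_s: 8.6
ee_pos: [0.5663, 0.2504, 0.2223]
eef_rot: [3.141, 0.001, 1.994]
force: [-0.3, 0.6, -0.2]
grip_width: 0.039
[0.56638626 0.25055522 0.22239961] [3.14072956e+00 6.38811473e-04 1.99421291e+00] [ 0.15371822 -0.27848171  0.44605263] [ 3.57618796e-01  4.44969680e-01  1.28441635e+00 -5.88145315e-04
  1.41130343e+00 -6.57049149e-02] 0.03867061480095849
(np.float64(217.3973386377754), np.float64(217.4430026498639))
(np.float64(194.6889663857706), np.float64(198.86119427244935))
```

View pics/g.png

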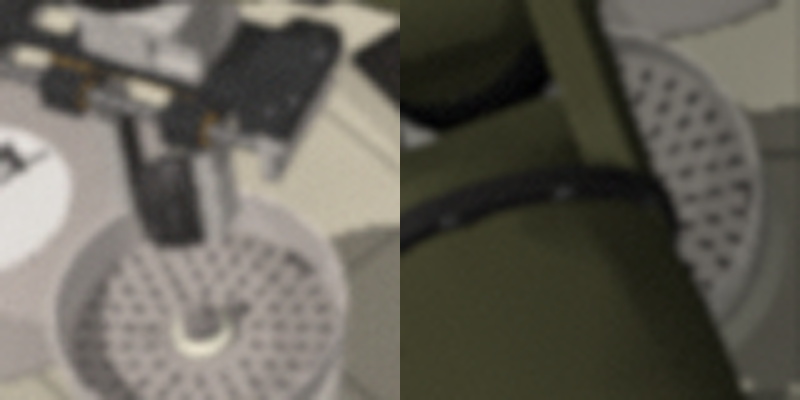

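The side view shows the held cone (its bottom edge near crop (180,245), pixel about (218,223)) above the pin. I'll compare its outline with the expected one.

```bash
python3 - <<'E'
from h import *
s=camera("side");o=status.get_obs();np.save("/tmp/s2.npy",s,allow_pickle=True)
im=crop(s,220,215,15,25)
p=o["ee_pos"];f=lambda P:tuple(int(round(x)) for x in (np.array(proj(s,P))+.5-[205,200])*25)
q=im.copy()
for a in np.linspace(0,6.28,73):
    cv2.circle(q,f((p[0]+.02*np.cos(a),p[1]+.02*np.sin(a),p[2]-.0035)),2,(0,0,255),-1)
cv2.imwrite("pics/i.png",np.hstack([im,q])[:,:] if 0 else cv2.resize(np.hstack([im,q]),(800,400)))
s=np.array(camera("side")["image"])
E
```

```text
(no output)
```

View pics/i.png

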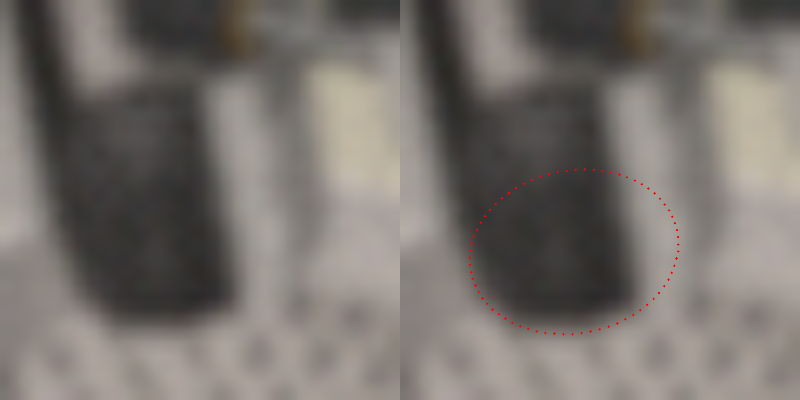

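The outline agrees within about 1 mm. I'm using a light 3 N grip for the insertion, so the cone would slip in the hand before it could push the drive.

```bash
python3 -m jog '[[0,-0.001,0.02,0,0,0,-0.5],[0,-0.001,0.04,0,0,0,-0.5],[0,-0.001,0.056,0,0,0,-0.5],[0,-0.001,0.056,0,0,0,-0.5],[0,-0.001,0.056,0,0,0,-0.5]]' 
python3 -m jog '[[0,0,0,0,0,0,-0.5],[0,0,0,0,0,0,-0.5],[0,0,0,0,0,0,-0.5]]' 3
python3 - <<'E'
from h import *
s=camera("side");o=status.get_obs()
im=crop(s,222,232,15,25)
p=o["ee_pos"];f=lambda P:tuple(int(round(x)) for x in (np.array(proj(s,P))+.5-[207,217])*25)
q=im.copy()
for a in np.linspace(0,6.28,73):
    cv2.circle(q,f((p[0]+.02*np.cos(a),p[1]+.02*np.sin(a),p[2]-.0035)),2,(0,0,255),-1)
cv2.imwrite("pics/j.png",cv2.resize(np.hstack([im,q]),(800,400)))
F=[]
print(p,o["force"],o["grip_width"])
E
```

```text
time_s: 9.3
ee_pos: [0.5658, 0.2503, 0.167]
eef_rot: [3.14, 0.001, 1.994]
force: [-0.1, -0.1, 0.5]
grip_width: 0.0389
time_s: 9.6
ee_pos: [0.5659, 0.2503, 0.1676]
eef_rot: [3.139, 0.001, 1.994]
force: [0.1, -0.1, -0.2]
grip_width: 0.0399
[0.5658519  0.25032812 0.16744062] [ 0.46140494 -0.10280939 -0.78237567] 0.03971633598829805
```

View pics/j.png

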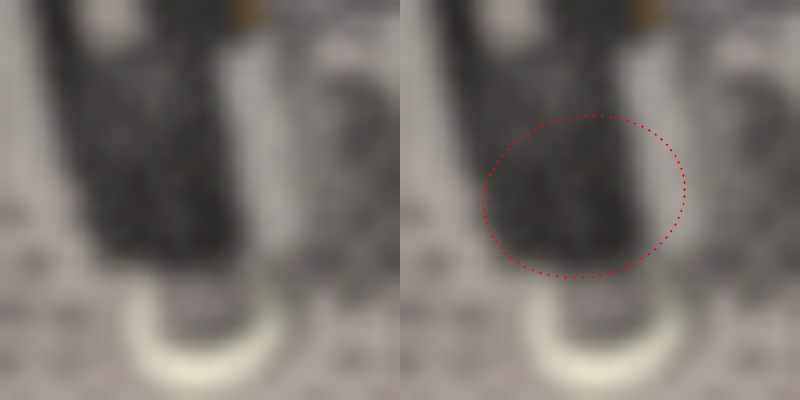

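```bash
python3 -m jog '[[0,0,0.003,0,0,0,-0.5],[0,0,0.006,0,0,0,-0.5],[0,0,0.008,0,0,0,-0.5],[0,0,0.01,0,0,0,-0.5],[0,0,0.011,0,0,0,-0.5],[0,0,0.012,0,0,0,-0.5],[0,0,0.013,0,0,0,-0.5],[0,0,0.013,0,0,0,-0.5]]' 3
python3 -m jog '[[0,0,0.001,0,0,0,-0.5],[0,0,0.002,0,0,0,-0.5],[0,0,0.002,0,0,0,-0.5]]' 3
python3 - <<'E'
from h import *
s=camera("side");o=status.get_obs()
im=crop(s,222,232,15,25)
p=o["ee_pos"];f=lambda P:tuple(int(round(x)) for x in (np.array(proj(s,P))+.5-[207,217])*25)
q=im.copy()
for a in np.linspace(0,6.28,73):
  for r,z in((.02,p[2]-.0035),(.016,.125)):
    cv2.circle(q,f((p[0]+r*np.cos(a),p[1]+r*np.sin(a),z)),2,(0,0,255),-1)
cv2.imwrite("pics/k.png",cv2.resize(np.hstack([im,q]),(800,400)))
print(p,o["force"],o["grip_width"])
E
```

```text
time_s: 10.45
ee_pos: [0.5659, 0.2503, 0.1544]
eef_rot: [3.14, 0.001, 1.994]
force: [0.8, 0.8, -0.2]
grip_width: 0.0396
time_s: 10.75
ee_pos: [0.5658, 0.2504, 0.1522]
eef_rot: [3.14, 0.001, 1.994]
force: [-1.0, -0.2, 0.0]
grip_width: 0.0396
[0.56577818 0.25036345 0.15220738] [-0.37638605  0.68833502 -0.00944619] 0.039997567110255636
```

View pics/k.png

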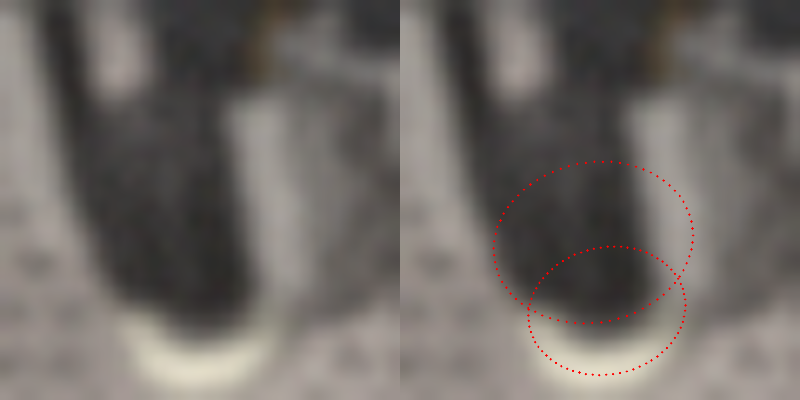

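No contact force yet, and the underside is about 4 mm below the pin-top height. Continuing gently.

```bash
python3 -m jog '[[0,0,0.001,0,0,0,-0.5],[0,0,0.002,0,0,0,-0.5],[0,0,0.003,0,0,0,-0.5],[0,0,0.003,0,0,0,-0.5]]' 3
python3 -m jog '[[0,0,0.001,0,0,0,-0.5],[0,0,0.002,0,0,0,-0.5],[0,0,0.003,0,0,0,-0.5],[0,0,0.003,0,0,0,-0.5]]' 3
python3 - <<'E'
from h import *
F=[]
for i in range(6):
    s=camera("side");o=status.get_obs();F.append(o["force"])
print(np.mean(F,0),np.array(F)[:,2])
im=crop(s,222,232,15,25)
p=o["ee_pos"];f=lambda P:tuple(int(round(x)) for x in (np.array(proj(s,P))+.5-[207,217])*25)
q=im.copy()
for a in np.linspace(0,6.28,73):
  for r,z in((.02,p[2]-.0035),(.016,.125)):
    cv2.circle(q,f((p[0]+r*np.cos(a),p[1]+r*np.sin(a),z)),2,(0,0,255),-1)
cv2.imwrite("pics/l.png",cv2.resize(np.hstack([im,q]),(800,400)))
print(p,o["force"],o["grip_width"])
E
```

```text
time_s: 11.2
ee_pos: [0.5657, 0.2504, 0.1491]
eef_rot: [3.14, 0.0, 1.994]
force: [-0.6, 0.6, -1.7]
grip_width: 0.0399
time_s: 11.6
ee_pos: [0.5657, 0.2504, 0.1459]
eef_rot: [3.14, 0.0, 1.994]
force: [-1.0, 1.0, -0.9]
grip_width: 0.0396
[-0.36033216  1.04272082 -0.82626726] [-0.07281434 -1.11948637 -1.0705524  -0.81540232 -0.6881608  -1.19118735]
[0.56570152 0.25038931 0.1459831 ] [-0.61080574  1.12877351 -1.19118735] 0.03987688306015123
```

View pics/l.png

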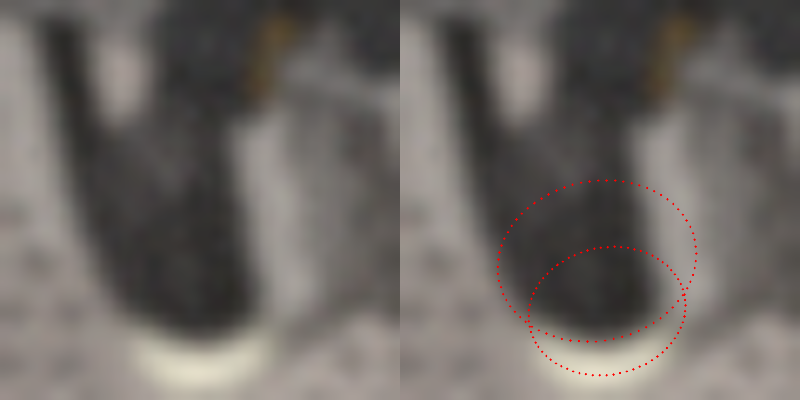

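The cone has moved down with the hand (bottom edge at crop y about 340, expected 341) and the force stays about 1 N, so it is going onto the pin. Continuing.

```bash
python3 -m jog '[[0,0,0.001,0,0,0,-0.5],[0,0,0.002,0,0,0,-0.5],[0,0,0.003,0,0,0,-0.5],[0,0,0.003,0,0,0,-0.5]]' 3
python3 -m jog '[[0,0,0.001,0,0,0,-0.5],[0,0,0.002,0,0,0,-0.5],[0,0,0.003,0,0,0,-0.5],[0,0,0.003,0,0,0,-0.5]]' 3
python3 - <<'E'
from h import *
F=[]
for i in range(6):
    s=camera("side");o=status.get_obs();F.append(o["force"])
print(np.mean(F,0),np.array(F)[:,2])
im=crop(s,222,232,15,25)
p=o["ee_pos"];f=lambda P:tuple(int(round(x)) for x in (np.array(proj(s,P))+.5-[207,217])*25)
q=im.copy()
for a in np.linspace(0,6.28,73):
  for r,z in((.02,p[2]-.0035),(.016,.125)):
    cv2.circle(q,f((p[0]+r*np.cos(a),p[1]+r*np.sin(a),z)),2,(0,0,255),-1)
cv2.imwrite("pics/m.png",cv2.resize(np.hstack([im,q]),(800,400)))
print(p,o["force"],o["grip_width"])
E
```

```text
time_s: 12.3
ee_pos: [0.5657, 0.2504, 0.1428]
eef_rot: [3.14, 0.0, 1.994]
force: [-0.5, 0.4, -0.6]
grip_width: 0.0393
time_s: 12.7
ee_pos: [0.5657, 0.2504, 0.1398]
eef_rot: [3.14, 0.0, 1.994]
force: [-0.6, 1.4, -1.3]
grip_width: 0.0401
[-0.78598867  1.86329999 -0.55254391] [-0.18617926 -0.57855172 -0.37489607 -0.3191842  -0.57929814 -1.27715409]
[0.56567087 0.25042118 0.13978863] [-0.78802873  1.12944174 -1.27715409] 0.03951775696575642
```

View pics/m.png

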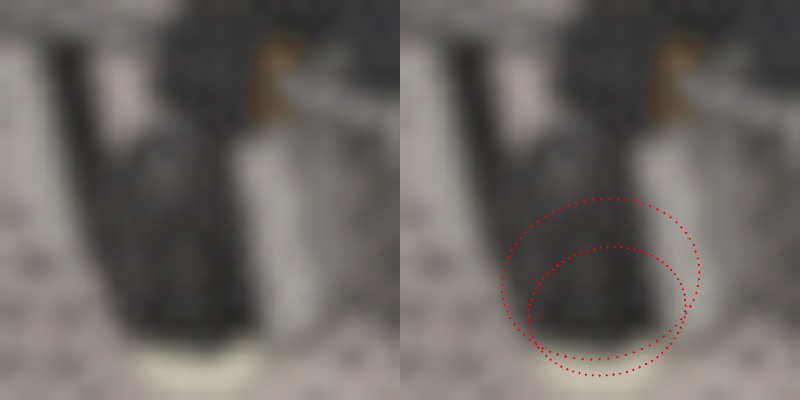

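The cone tracks the hand (offset against prediction is constant) and is about at collar height with no axial force. I'll open a little so it drops on freely, then check.

```bash
python3 -m jog '[[0,0,0,0,0,0,-0.1],[0,0,0,0,0,0,0.1],[0,0,0,0,0,0,0.1],[0,0,0,0,0,0,0.1]]' 3
python3 - <<'E'
from h import *
F=[]
for i in range(4):
    s=camera("side");o=status.get_obs();F.append(o["force"])
print(np.mean(F,0))
im=crop(s,222,227,20,19)
p=o["ee_pos"];f=lambda P:tuple(int(round(x)) for x in (np.array(proj(s,P))+.5-[202,207])*19)
q=im.copy()
for a in np.linspace(0,6.28,73):
  for r,z in((.02,.136),(.0195,.156),(.016,.125)):
    cv2.circle(q,f((p[0]+r*np.cos(a),p[1]+r*np.sin(a),z)),2,(0,0,255),-1)
cv2.circle(q,f((p[0],p[1],.182)),4,(0,255,0),-1)
cv2.circle(q,f((p[0],p[1],.199)),4,(255,0,0),-1)
cv2.imwrite("pics/n.png",cv2.resize(np.hstack([im,q]),(800,400)))
print(p,o["force"],o["grip_width"])
E
```

```text
time_s: 13.4
ee_pos: [0.5657, 0.2503, 0.1398]
eef_rot: [3.14, 0.0, 1.994]
force: [0.4, 0.5, 0.7]
grip_width: 0.0524
[-0.37877401  0.13496839  0.36437506]
[0.56566423 0.25039546 0.13976773] [-0.25474817  0.76101569  0.3743102 ] 0.05187595387805941
```

View pics/n.png

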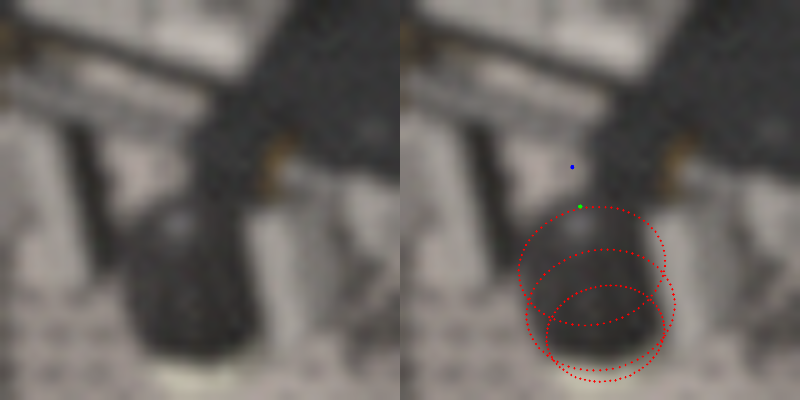

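The cone stands upright, released, tip at about (175,200), where a seated cone's tip should be (a cone perched on the pin would be 40 px higher). The bright hub reaches its base at 118 mm, which explains the ring offset. Now I lower the open hand 5 mm, regrip firmly, then press.

```bash
python3 -m jog '[[0,0,0.002,0,0,0,0.1],[0.001,0,0.004,0,0,0,0.1],[0.001,0,0.005,0,0,0,0.1],[0.001,0,0.005,0,0,0,0.1]]' 3
python3 -m jog '[[0,0,0,0,0,0,-0.1],[0,0,0,0,0,0,-0.3],[0,0,0,0,0,0,-0.3],[0,0,0,0,0,0,-0.3],[0,0,0,0,0,0,-0.3]]' 3
python3 -m jog '[[0,0,0,0,0,0,-0.5],[0,0,0,0,0,0,-0.5],[0,0,0,0,0,0,-0.5]]' 50
python3 - <<'E'
from h import *
F=[]
for i in range(5):
    s=camera("side");o=status.get_obs();F.append(o["force"])
print(np.mean(F,0),o["ee_pos"],o["grip_width"])
cv2.imwrite("pics/o.png",crop(s,222,227,20,15))
E
```

```text
time_s: 14.0
ee_pos: [0.5652, 0.2513, 0.1345]
eef_rot: [3.141, 0.0, 1.994]
force: [0.3, 0.5, 0.2]
grip_width: 0.0515
time_s: 14.5
ee_pos: [0.5652, 0.2513, 0.1345]
eef_rot: [3.141, 0.0, 1.994]
force: [0.3, 0.1, -0.6]
grip_width: 0.0399
time_s: 14.8
ee_pos: [0.5652, 0.2513, 0.1345]
eef_rot: [3.141, 0.0, 1.994]
force: [0.5, 0.5, -0.7]
grip_width: 0.039
[ 0.23557914 -0.29408104 -0.38912914] [0.56515755 0.25128867 0.13452843] 0.03858137635356228
```

View pics/o.png

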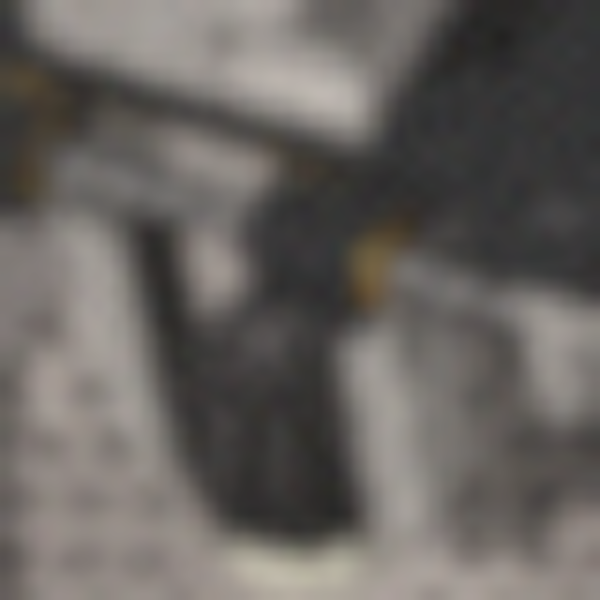

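Gripped again, with the cone bottom at crop y about 540 and no side force. Pressing down in steps: the spring forces should read about 5 to 13 N, then a stiff stop.

```bash
python3 -m jog '[[0,0,0.001,0,0,0,-0.5],[0,0,0.002,0,0,0,-0.5],[0,0,0.002,0,0,0,-0.5],[0,0,0.002,0,0,0,-0.5]]' 50
python3 -m jog '[[0,0,0.001,0,0,0,-0.5],[0,0,0.002,0,0,0,-0.5],[0,0,0.003,0,0,0,-0.5],[0,0,0.003,0,0,0,-0.5]]' 50
python3 -m jog '[[0,0,0.001,0,0,0,-0.5],[0,0,0.002,0,0,0,-0.5],[0,0,0.002,0,0,0,-0.5],[0,0,0.002,0,0,0,-0.5]]' 50
```

```text
time_s: 15.45
ee_pos: [0.5652, 0.2513, 0.1331]
eef_rot: [3.14, 0.0, 1.994]
force: [-2.0, -0.7, 5.0]
grip_width: 0.0386
time_s: 15.85
ee_pos: [0.5652, 0.2513, 0.1307]
eef_rot: [3.14, 0.0, 1.994]
force: [-4.2, -1.6, 8.7]
grip_width: 0.0391
time_s: 16.25
ee_pos: [0.5652, 0.2513, 0.1296]
eef_rot: [3.14, 0.001, 1.995]
force: [-4.4, -2.4, 8.5]
grip_width: 0.0387
```

```bash
python3 -m jog '[[0,0,0.001,0,0,0,-0.5],[0,0,0.002,0,0,0,-0.5],[0,0,0.003,0,0,0,-0.5],[0,0,0.003,0,0,0,-0.5]]' 50
python3 -m jog '[[0,0,0.001,0,0,0,-0.5],[0,0,0.002,0,0,0,-0.5],[0,0,0.003,0,0,0,-0.5],[0,0,0.003,0,0,0,-0.5]]' 50
python3 - <<'E'
from h import *
F=[]
for i in range(5):
    s=camera("side");o=status.get_obs();F.append(o["force"])
print(np.mean(F,0),o["moment"],o["ee_pos"],o["grip_width"])
cv2.imwrite("pics/p.png",crop(s,222,227,20,15))
E
```

```text
time_s: 16.65
ee_pos: [0.5653, 0.2513, 0.1276]
eef_rot: [3.139, 0.001, 1.995]
force: [-6.2, -2.8, 10.9]
grip_width: 0.0389
time_s: 17.05
ee_pos: [0.5653, 0.2513, 0.1264]
eef_rot: [3.138, 0.001, 1.995]
force: [-7.5, -3.4, 16.1]
grip_width: 0.0384
[-7.97653909 -3.68245805 15.8870532 ] [-0.69965537  1.53122486  0.00458294] [0.56532295 0.2513455  0.12641518] 0.038887949094249086
```

View pics/p.png

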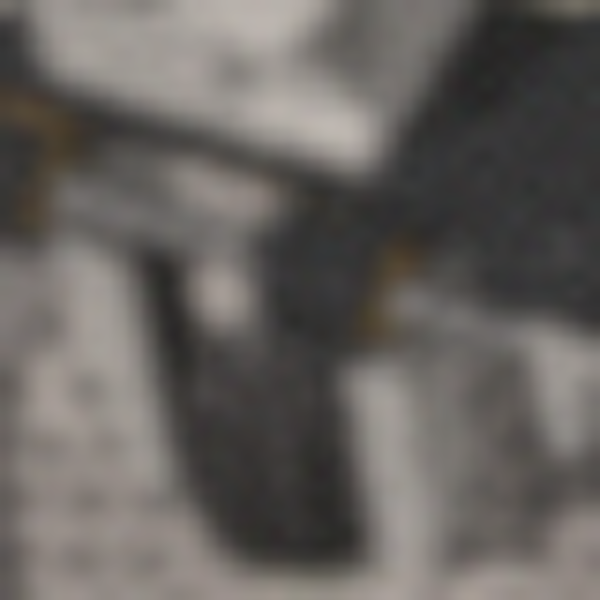

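The force jumped from 11 to 16 N at 8 mm of travel, so the stop is reached. There is about 9 N of side load along tool -y. I'll ease 1 mm that way and add a little more push for margin.

```bash
python3 -m jog '[[0,0,0.002,0,0,0,-0.5],[0,-0.001,0.003,0,0,0,-0.5],[0,-0.001,0.003,0,0,0,-0.5],[0,-0.001,0.003,0,0,0,-0.5]]' 60
python3 - <<'E'
from h import *
F=[]
for i in range(5):
    s=camera("side");o=status.get_obs();F.append(o["force"])
print(np.mean(F,0),o["moment"],o["ee_pos"],o["eef_rot"],o["grip_width"])
E
```

```text
time_s: 17.7
ee_pos: [0.5653, 0.2513, 0.1263]
eef_rot: [3.134, 0.001, 1.995]
force: [-5.2, -2.6, 21.8]
grip_width: 0.0386
[-6.40375457 -1.77643997 22.07999908] [-0.43000007  1.07205329  0.01269511] [0.5652713  0.25130759 0.12629211] [3.13418742e+00 1.02625013e-03 1.99465300e+00] 0.03852430224959256
```

At 22 N the tool stays at z = 0.1263, 8.2 mm below the start of pressing, so it is on the hard stop. I'll take one last look at everything before handing in.

```bash
python3 - <<'E'
from h import *
s=camera("side");t=camera("top")
a=np.hstack([s["image"],t["image"]])[:,:,::-1];cv2.imwrite("pics/z.png",cv2.resize(a,(800,300),interpolation=cv2.INTER_AREA))
o=status.get_obs();print(o["time_s"],o["force"],o["ee_pos"])
E
```

```text
18.05 [-6.59648152 -2.44462261 21.97067206] [0.56530063 0.25128354 0.12629481]
```

View pics/z.png

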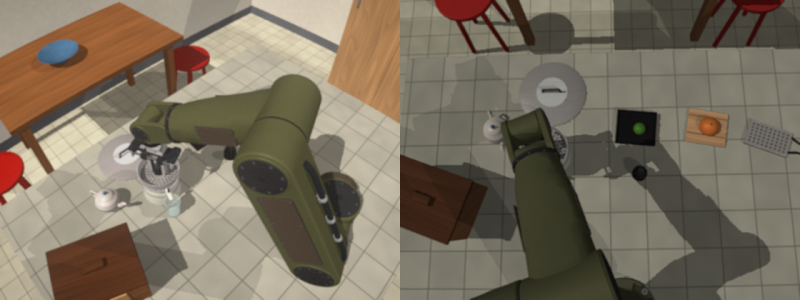

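The large cone, both half fruits, tumbler and jug are all where they were, and the hand is holding the cone down in the strainer. Handing in.

```bash
python3 -c "
from station import ctrl;print(ctrl.hand_in())"
```

```text
the job is handed in; nothing more can be done
None
```

I fitted the small cone to the juicer, since the lime was on the black tray, and handed the job in at about 18 s with the hand still gripping the cone and holding it fully down.

- **Seating:** I slid the cone over the pin with a 3 N grip and no vertical force beyond sensor noise. I then opened the fingers so it could drop on by itself. The side picture showed it upright at seated height before I pressed; the top view was blocked by the arm.
- **Pressing:** The force rose roughly as the spring should, from about 5 to 11 N over the travel. At about 8.2 mm it became a hard stop, and it was steady at 22 N when I handed in.
- **Other things:** In the last pictures the large cone, both fruits, the tumbler and the sauce jug looked unmoved.
- **Didn't fully agree:** A side load of about 7 N remained on the hand while pressing. The side camera was also off from the arm's own position by 1–3 mm. I put this down to its calibration and to the hub's visible side face.

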